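# Load a spring-loaded cuvette magazine

### The job

Load the two long cuvette blocks into the spring-loaded magazine, wells up, one at a time: lay each in the mouth and press it down against the spring until both catches have snapped back over it, so that the two end up stacked under the catches. Then close the magazine's dust cover fully. Leave the short cuvette block, the jar, the beaker and the wash bottle where they stand.

Things in the scene. Friction and masses are not known exactly. Their poses are not given: they have to be found in the camera images.
- block_a_center (a point): First long block: a flat white plastic cuvette block with two rows of eight dark square wells in its upper face, 110 x 48 x 22 mm, 65 g, lying wells up; point at its centre (11 mm up). Own y runs along the 110 mm, x across the 48 mm, z up out of the wells. Its top can be pressed on
- block_b_center (a point): Second long block, the same as the first (either may go in first): a flat white plastic cuvette block with two rows of eight dark square wells in its upper face, 110 x 48 x 22 mm, 65 g, lying wells up; point at its centre (11 mm up). Own y runs along the 110 mm, x across the 48 mm, z up out of the wells. Its top can be pressed on
- short_block_center (a point): The short cuvette block, to be left alone: like the long ones but only 71 mm long, with two rows of five wells; point at its centre (11 mm up).
- magazine: The spring magazine, fixed to the bench: a grey metal column, open on top, 66 mm (x) by 154 mm (y) outside, on a 130 x 190 x 8 mm aluminium base; origin at the centre of the base's underside; own y along the column's length, x across, z up. The two end walls and four corner guides rise 117 mm straight, then flare out at 45 degrees to 123 mm.
- mouth (a point): Centre of the mouth at the top of the flare, 123 mm above the bench, axes as the magazine's. The well is 114 mm (y) by 52 mm (x): a long block fits with 2 mm play on each side, its y along the magazine's y, either way round. Between the corner guides (72 mm clear along y) the long walls stop at 97 mm: room for fingers. A block laid in rests on the catches, underside at 105 mm.
- catch_line (a point): Point on the well's axis at the height of the catches' flat undersides, 95 mm above the bench. A block is latched once its upper face is below this and both catches are out: press the middle of its upper face about 4 mm past, then let go. Passing the catches takes about 8 N over the spring, up to 20 N in all for the second block.
- catch_left (a joint): The sprung catch in the end wall at the magazine's +y end: a 24 mm wide steel bolt sticking out 7 mm into the well, bevelled on top (109 down to 97 mm above the bench), flat underneath. Value in m: 0 = fully out, 0.005 = held back by a passing block, 0.009 = fully back.
- catch_right (a joint): The same catch in the end wall at the -y end.
- follower (a joint): How far the sprung follower plate in the well is pushed down, m: 0 empty (plate 93 mm above the bench), about 0.020 with one block latched, 0.042 with two (the second, laid on the first, pushes it down by its own 22 mm), 0.058 at the stop. It pushes up with about 3 N at 0, plus 0.11 N per mm.
- cover (a joint): The grey plastic dust cover, a 78 x 158 x 4 mm plate hinged at the magazine's +y end (hinge along x). Rad: 0 = shut, flat over the mouth, free edge at the -y end; 1.57 = upright; starts open, leaning back 1.7 to 1.9 (stop 2.0). A stiff hinge holds it where it is left; about 1 N at the free edge moves it. Push it over from behind, then press it down from above.
- cover_hinge (a point): Middle of the cover's hinge line, 82 mm from the well's axis towards the magazine's +y, 124 mm above the bench. The plate's outer face (upper when shut) lies 4 mm from the hinge line.
- cover_edge (a point): Middle of the cover's free edge, 158 mm from the hinge; a 24 mm wide thumb tab sticks out 13 mm beyond it.
- jar_center (a point): Bystander: white plastic jar with a screw cap, 72 mm across, 130 mm tall; point half-way up.
- beaker_center (a point): Bystander: glass beaker, 70 mm across, 90 mm tall; point half-way up.
- wash_bottle_center (a point): Bystander: white wash bottle, 58 mm across, 146 mm tall to its cap, with a thin bent spout reaching 40 mm out to 190 mm height; point 70 mm above its base.
Mind the look-alikes: they are no part of the job. Leave any green or red look-alike of the part that bears block_a_center alone.

How it is judged:
By the outcome, as a careful person would: the job done as asked, in the order asked, and still so for the second after the job is handed in, with the robot touching nothing.
It also fails if it takes over 72 s, if anything falls off the work surface, if the arm or the gripper's body presses on something with over 40 N, if the wrist force passes 120 N, or if a joint passes its speed limit or range.

### The arm

A 6-joint arm with a two-finger parallel gripper is mounted at the origin on the work surface. World frame = base frame: x ahead of the robot, y to its left, z up, the work surface at z = 0. Lengths are in m, angles in rad, forces in N, time in s.
With the tool pointing down it reaches from about 0.35 to 0.775 m from the base axis. Payload 7.3 kg.
Tool frame: the origin (TCP) lies between the finger pads; the fingertips stand 17 mm ahead of it and the grasp point (between the pads) lies 2 mm behind it (ctrl.tips_ahead is the distance from the TCP to the fingertips, in m); z points along the fingers, y is the line along which they close (so a half turn about z gives the same grasp; the last joint's range is limited). The gripper opens to 92 mm and grips with 3 to 60 N. Pads are 19 mm wide; open, the fingers measure 130 mm over their backs; the gripper's body (75 mm by 190 mm) begins 47 mm behind the grasp point.
Start: joints at [0.964, 0.342, 1.524, -0, 1.275, -0.146], TCP at [0.233, 0.47, 0.244] pointing down, gripper open.
Joint ranges: [-2.53, 2.53], [-0.77, 2.02], [0.04, 2.7], [-1, 4.14], [0.28, 2.66], [-3.11, 3.11]. Speed limits (rad/s): [2.57, 2.57, 3.14, 3.14, 3.14, 3.14].

### API

Orientations are given as a unit quaternion [w, x, y, z].
In Python, from cell import ctrl gives the robot as it stands. The module is installed in compiled form; this text tells all that it offers.
- The arm moves only by the shell command python3 -m handwheel 'ROWS' [FORCE]. ROWS is JSON, a list that holds one entry, the list of rows, each a list of 7 numbers: the turn, a rotation vector about the world's x, y, z in units of 180 degrees (1.0 is 180 degrees), then the shift along the world's x, y, z in units of 40 cm (1.0 is 40 cm), then the opening, from 0 (shut) to 1 (fully open). In form: [[[rx, ry, rz, tx, ty, tz, jaw], ...]]. A call has 1 to 8 rows; each row is the pose to reach, as a shift and turn from the pose commanded when the call began, turning the shorter way round; what a row does not reach only later rows make up. A row lasts 1/10 s, in which the tool goes at most 50 mm and 8.59 degrees, less where a joint would pass 70% of its speed; a pose out of reach is approached as far as the arm can. A call with a number of a shift or a turn outside -1 to 1 is refused whole. A call with a gripper value outside its range is refused whole. The fingers move at their own pace and stop on an object; FORCE is the grip in N (left out, the last holds). Time passes only in rows, so rows that repeat a pose let the fingers close. It gives the time, the measured TCP pose, the force, the opening and the grip force at its end, in the units of the state.
- ctrl.sense(): the state, without advancing time (a new reading comes with each control period).
- ctrl.grab_frame(name): name is "scene" or "top" or "wrist"; returns a dict with "img" (384x512x3 uint8, red, green, blue), "z_map" (384x512 float32, m along the optical axis (not along the pixel's ray), 0 where there is no reading), "fx", "fy", "cx", "cy" (pixels), "rvec" (rotation vector, rad) and "tvec" (3), from world to camera coordinates, as OpenCV has them; the wrist camera has in their place "mount" (4x4, takes a point from camera to tool coordinates, whose origin is the TCP and whose axes are the flange's). Camera axes: x right, y down, z forward; pixel columns grow to the right and rows downward; lengths in m; the calibration is good to about 2 mm. A picture is of the moment at which its call begins: read the wrist's pose just before it.
- ctrl.finish_job(): hands the job in; it is judged then, once.
The state is a dict: "time": time; "qpos": joint angles; "dq": joint speeds; "joint_torque": joint torques, N m; "position": TCP position; "tool_rot": TCP orientation; "contact_force": force on the tool from outside, world axes, zero at the start; "ft_torque": the same for the moment, N m; "finger_gap": finger opening in m; "grasp_force": force on a finger pad.
Only numpy, scipy, OpenCV 4.12 (cv2) and the standard library are available. Lean on these libraries where they do the work, as an engineer would, in place of code of your own. Each camera call takes 0.05 s, during which the arm holds its last target. There are 200 camera calls.

## Working session

There is one attempt and no reset: what is moved stays moved. The work goes in short steps, Python scripts to look and compute and a shell command to move; the robot and the scene stay as the last step left them, time stands still between calls to the robot, and variables do not carry over. Pictures are saved under pics/ and viewed, at most 10 in all, crops included, and the job is handed in when it is done.

```bash
mkdir -p pics; cat > h.py <<'E'
import numpy as np, cv2
from cell import ctrl
from scipy.spatial.transform import Rotation as R
def grab(n):
    s=ctrl.sense(); f=ctrl.grab_frame(n)
    if 'mount' in f:
        q=s['tool_rot']; T=np.eye(4); T[:3,:3]=R.from_quat([q[1],q[2],q[3],q[0]]).as_matrix(); T[:3,3]=s['position']
        f['T']=T@np.array(f['mount'])
    else:
        M=np.eye(4); M[:3,:3]=cv2.Rodrigues(np.array(f['rvec'],float))[0]; M[:3,3]=np.ravel(f['tvec']); f['T']=np.linalg.inv(M)
    return f
def cloud(f):
    z=f['z_map']; v,u=np.mgrid[:384,:512]
    P=np.stack([(u-f['cx'])/f['fx']*z,(v-f['cy'])/f['fy']*z,z],-1)
    return P@f['T'][:3,:3].T+f['T'][:3,3]
def ray(f,u,v,h):
    d=f['T'][:3,:3]@np.array([(u-f['cx'])/f['fx'],(v-f['cy'])/f['fy'],1]); o=f['T'][:3,3]
    return o+d*(h-o[2])/d[2]
def save(f,name,box=None,k=1):
    im=f['img'][:,:,::-1]
    if box: u0,v0,u1,v1=box; im=im[v0:v1,u0:u1]
    cv2.imwrite('pics/'+name,cv2.resize(im,None,fx=k,fy=k,interpolation=cv2.INTER_CUBIC))
E
python3 - <<'E'
from h import *
import pickle
F={n:grab(n) for n in('top','scene')}
pickle.dump(F,open('f.pkl','wb'))
for n in F: save(F[n],n+'0.png',k=1.5); print(n,F[n]['T'].round(3).tolist(),F[n]['fx'])
print(ctrl.sense())
E
```

```text
top [[0.01, -0.992, 0.127, 0.396], [-1.0, -0.011, -0.009, -0.008], [0.01, -0.127, -0.992, 1.033], [0.0, 0.0, 0.0, 1.0]] 435.2682651993453
scene [[-0.103, 0.813, -0.574, 1.196], [0.995, 0.075, -0.071, 0.091], [-0.015, -0.578, -0.816, 1.037], [0.0, 0.0, 0.0, 1.0]] 496.91931099962784
{'time': 0.1, 'qpos': array([ 9.64039987e-01,  3.42669566e-01,  1.52487505e+00, -1.21438251e-05,
        1.27541400e+00, -1.46009791e-01]), 'dq': array([ 1.59680965e-03, -1.81176926e-03, -2.91212229e-03,  8.29826073e-04,
       -5.85992643e-05,  6.43506864e-04]), 'joint_torque': array([ 1.53335841e-03, -4.32007062e+01, -2.44691277e+01,  7.18931551e-02,
        5.26366406e-02, -6.33880336e-05]), 'position': array([0.23322523, 0.46999079, 0.24312208]), 'tool_rot': array([-2.45633949e-04,  2.28339174e-01,  9.73581406e-01, -6.37305198e-04]), 'contact_force': array([-0.65861715, -0.07313555, -0.8837236 ]), 'ft_torque': array([-0.02083927, -0.02312581,  0.0007948 ]), 'grasp_force': 0.0, 'finger_gap': 0.09175606742356275}
```

View pics/top0.png

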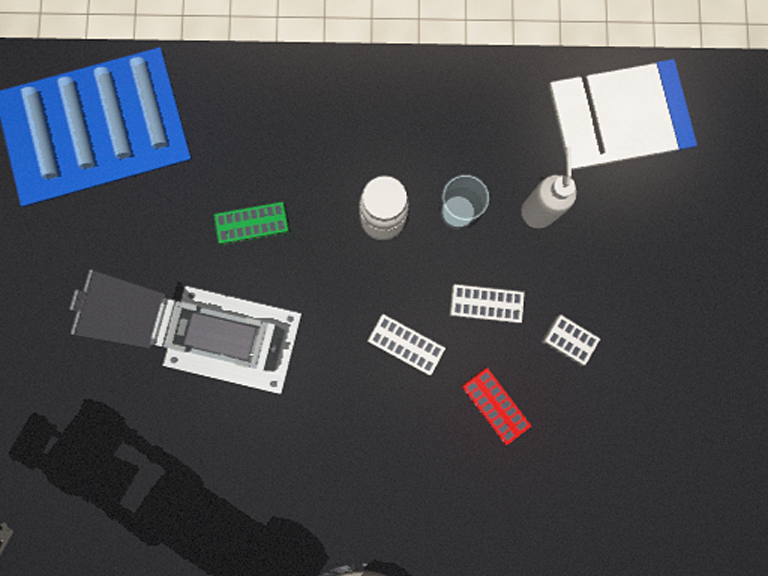

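View pics/scene0.png

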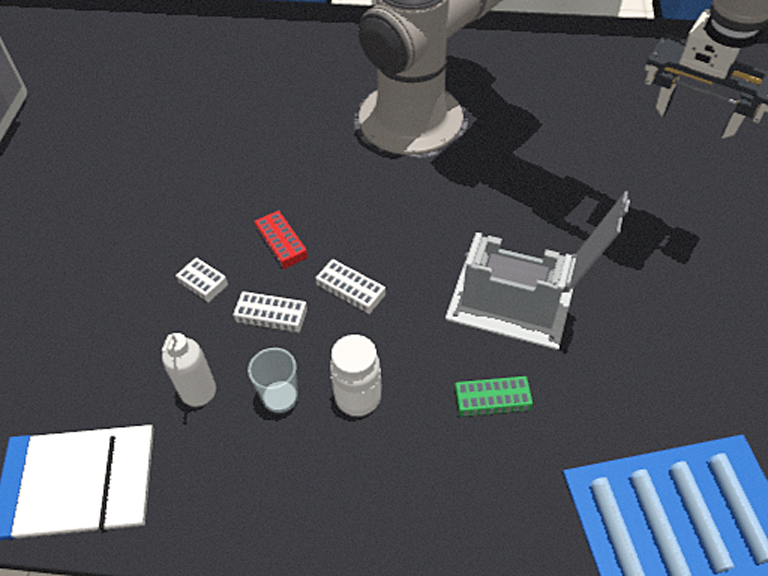

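Top picture (1.5x enlarged). Candidates: a white long block at (407,344), a white long block at (487,303), the short white block at (572,340), a green look-alike at (251,222) and a red one at (497,407). I choose the two long white blocks with 2x8 wells. The magazine is at about (222,337), with its cover hinge towards image left. I'll check the choice in one close crop and measure.

```bash
python3 - <<'E'
from h import *
import pickle
F=pickle.load(open('f.pkl','rb'))
f=F['top']; save(f,'crop1.png',(40,170,420,310),2.1)
for n in F:
    f=F[n];C=cloud(f); im=f['img'].astype(int)
    z=C[...,2]; 
    m=((z>0.014)&(z<0.03)&(f['z_map']>0)).astype(np.uint8)
    k,l,st,ce=cv2.connectedComponentsWithStats(m)
    for i in range(1,k):
        if st[i,4]<250: continue
        P=C[l==i][:,:2].astype(np.float32)
        (c,s,a)=cv2.minAreaRect(P)
        print(n,ce[i].round(),st[i,4],'rect',np.round(c,4),np.round(s,4),round(a,1),'z',C[l==i][:,2].mean().round(4),'col',im[l==i].mean(0).round())
    # magazine: base
    for lo,hi in((0.005,0.012),(0.094,0.1),(0.112,0.12),(0.12,0.128)):
        m=(z>lo)&(z<hi)&(C[...,0]>.25)&(C[...,0]<.55)&(C[...,1]>.15)&(C[...,1]<.5)&(f['z_map']>0)
        if m.sum()>20:
            P=C[m][:,:2].astype(np.float32); print(n,lo,m.sum(),cv2.minAreaRect(P))
E
```

```text
top [98. 68.] 561 rect [0.8316 0.3552] [0.1511 0.0248] 16.8 z 0.0254 col [117. 143. 172.]
top [75. 75.] 557 rect [0.814  0.4124] [0.1519 0.0244] 17.7 z 0.0254 col [115. 142. 171.]
top [50. 81.] 584 rect [0.7968 0.4699] [0.1533 0.0246] 17.6 z 0.025 col [113. 140. 170.]
top [26. 88.] 599 rect [0.779  0.5266] [0.1515 0.0257] 17.1 z 0.0253 col [111. 139. 168.]
top [167. 148.] 961 rect [0.6343 0.1816] [0.0492 0.1108] 11.4 z 0.0211 col [ 63. 135.  85.]
top [325. 202.] 970 rect [ 0.5101 -0.1917] [0.1108 0.0485] 84.2 z 0.0215 col [184. 182. 180.]
top [271. 230.] 984 rect [ 0.4448 -0.0654] [0.1101 0.0483] 61.8 z 0.0216 col [191. 189. 188.]
top [381. 226.] 659 rect [ 0.4546 -0.323 ] [0.0719 0.0492] 59.0 z 0.0215 col [180. 177. 175.]
top [331. 271.] 1041 rect [ 0.352  -0.2039] [0.111  0.0487] 37.1 z 0.0217 col [177.  69.  70.]
top 0.005 1437 ((0.4187510013580322, 0.30259713530540466), (0.21911099553108215, 0.32522958517074585), 8.966089248657227)
top 0.094 429 ((0.45181453227996826, 0.2103075236082077), (0.10960959643125534, 0.06594301760196686), 77.34886169433594)
top 0.112 256 ((0.45261678099
[... 1137 characters left out ...]
6 col [148. 173. 198.]
scene [440. 349.] 686 rect [0.8167 0.4128] [0.1496 0.026 ] 16.9 z 0.0259 col [151. 177. 201.]
scene [411. 352.] 611 rect [0.8291 0.3537] [0.1381 0.0245] 17.7 z 0.026 col [153. 178. 202.]
scene 0.005 916 ((0.40037065744400024, 0.32456716895103455), (0.34605008363723755, 0.2978435456752777), 88.96627044677734)
scene 0.094 444 ((0.45583632588386536, 0.21729663014411926), (0.13100777566432953, 0.07049157470464706), 76.71855163574219)
scene 0.112 217 ((0.45673635601997375, 0.21701428294181824), (0.1485833078622818, 0.07129622250795364), 78.42160034179688)
scene 0.12 226 ((0.45882487297058105, 0.21826933324337006), (0.1488446444272995, 0.0725555419921875), 77.32117462158203)
```

View pics/crop1.png

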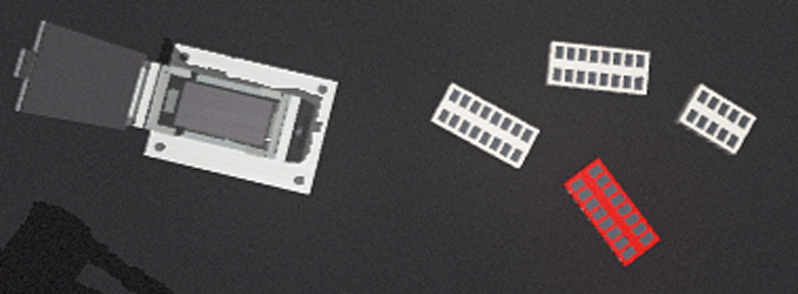

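The crop (2.1x) shows white blocks with 2x8 wells at (486,125) and (598,68), and a short one with 2x4 or 2x5 wells at (717,118). The magazine is at (228,112) with its hinge at the left. The top and scene cameras differ by about 4 mm, so I'll refine with the wrist camera over block A at (0.446,-0.065).

```bash
python3 -m handwheel '[[[0,0,-0.35,0.2,-0.7,0.25,1],[0,0,-0.35,0.2,-0.7,0.25,1],[0,0,-0.35,0.2,-0.7,0.25,1],[0,0,-0.35,0.2,-0.7,0.25,1],[0,0,-0.35,0.2,-0.7,0.25,1],[0,0,-0.35,0.2,-0.7,0.25,1],[0,0,-0.35,0.2,-0.7,0.25,1],[0,0,-0.35,0.2,-0.7,0.25,1]]]' && python3 -m handwheel '[[[0,0,-0.16,0.33,-0.64,-0.2,1],[0,0,-0.16,0.33,-0.64,-0.2,1],[0,0,-0.16,0.33,-0.64,-0.2,1],[0,0,-0.16,0.33,-0.64,-0.2,1],[0,0,-0.16,0.33,-0.64,-0.2,1],[0,0,-0.16,0.33,-0.64,-0.2,1],[0,0,-0.16,0.33,-0.64,-0.2,1],[0,0,-0.16,0.33,-0.64,-0.2,1]]]'
cat >> h.py <<'E'
def blocks(f,lo=.014,hi=.03,amin=250):
    C=cloud(f); z=C[...,2]; m=((z>lo)&(z<hi)&(f['z_map']>0)).astype(np.uint8)
    k,l,st,ce=cv2.connectedComponentsWithStats(m)
    for i in range(1,k):
        if st[i,4]<amin: continue
        c,s,a=cv2.minAreaRect(C[l==i][:,:2].astype(np.float32))
        print(ce[i].round(),st[i],'c',np.round(c,4),'s',np.round(s,4),'a',round(a,1),'z',C[l==i][:,2].mean().round(4))
def pose():
    s=ctrl.sense(); q=s['tool_rot']; M=R.from_quat([q[1],q[2],q[3],q[0]]).as_matrix()
    print('t',round(s['time'],2),'p',s['position'].round(4),'yaw_y',np.degrees(np.arctan2(M[1,1],M[0,1])).round(2),'zax',M[:,2].round(3),'gap',round(s['finger_gap'],4),'F',s['contact_force'].round(1),'g',round(s['grasp_force'],1))
E
python3 - <<'E'
from h import *
pose(); f=grab('wrist'); save(f,'w1.png',k=1.4); print(f['T'].round(3).tolist(),f['fx'],f['z_map'].max()); blocks(f)
E
```

```text
time: 0.9
position: [0.3141, 0.1886, 0.3444]
tool_rot: [0.0, 0.707, 0.708, 0.001]
contact_force: [-0.2, -0.1, -0.4]
finger_gap: 0.0916
grasp_force: 0.0
time: 1.7
position: [0.4451, -0.0664, 0.2628]
tool_rot: [-0.001, 0.859, 0.513, -0.001]
contact_force: [0.1, -0.3, -0.3]
finger_gap: 0.0915
grasp_force: 0.0
t 1.7 p [ 0.4451 -0.0664  0.2628] yaw_y -28.34 zax [-0.002  0.001 -1.   ] gap 0.0915 F [ 0.1 -0.3 -0.3] g 0.0
[[0.88, -0.458, -0.123, 0.478], [-0.475, -0.851, -0.223, -0.007], [-0.003, 0.255, -0.967, 0.404], [0.0, 0.0, 0.0, 1.0]] 302.4081690505678 0.5012103
[175.  19.] [145   0  58  31 296] c [0.4375 0.1309] s [0.0143 0.0673] a 89.2 z 0.0219
[264. 164.] [ 245  123   39   85 3191] c [ 0.4471 -0.0661] s [0.1089 0.0481] a 61.8 z 0.0223
[467. 146.] [456 128  19  37 330] c [ 0.68   -0.1625] s [0.0447 0.0135] a 52.4 z 0.0228
[344. 208.] [ 320  181   51   67 1629] c [ 0.5139 -0.178 ] s [0.0821 0.0486] a 84.4 z 0.022
[247. 292.] [ 223  277   52   32 1150] c [ 0.3406 -0.2151] s [0.0755 0.0486] a 37.2 z 0.0222
[353. 298.] [337 292  36  12 352] c [ 0.471  -0.2977] s [0.0178 0.0489] a 66.7 z 0.0209
```

View pics/w1.png

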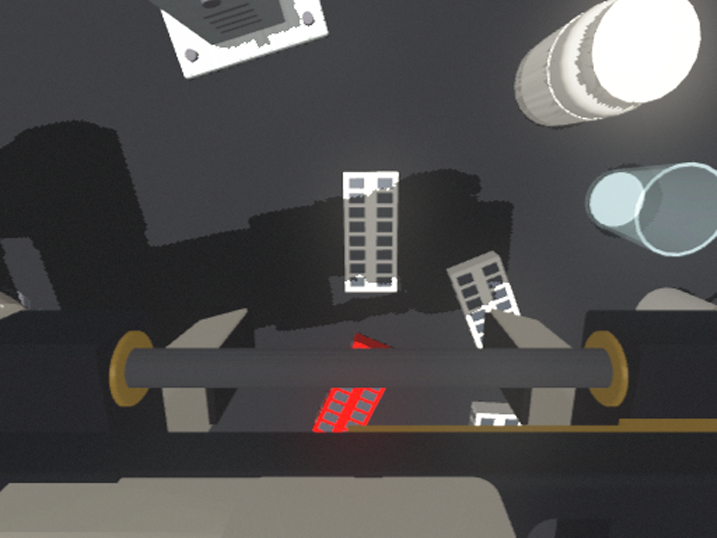

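Wrist picture (1.4x): block A is at (371,232), wells up, and its angle matches the tool. The wrist gives (0.447,-0.066), which agrees with the other cameras. I'll descend and grip.

```bash
python3 -m handwheel '[[[0,0,0,0.004,0,-0.2,1],[0,0,0,0.004,0,-0.4,1],[0,0,0,0.004,0,-0.4,1],[0,0,0,0.004,0,-0.5,1],[0,0,0,0.004,0,-0.5,1],[0,0,0,0.004,0,-0.56,1],[0,0,0,0.004,0,-0.6,1],[0,0,0,0.004,0,-0.6,1]]]' 20; python3 -m handwheel '[[[0,0,0,0,0,0,0.4],[0,0,0,0,0,0,0.3],[0,0,0,0,0,0,0.3],[0,0,0,0,0,0,0.3],[0,0,0,0,0,0,0.3],[0,0,0,0,0,0,0.3]]]' 20; python3 -c "
from h import *
pose()"
```

```text
time: 2.55
position: [0.4473, -0.065, 0.025]
tool_rot: [0.0, 0.858, 0.514, 0.0]
contact_force: [-0.2, 0.4, 0.8]
finger_gap: 0.0919
grasp_force: 0.0
time: 3.15
position: [0.4471, -0.0658, 0.0239]
tool_rot: [0.0, 0.858, 0.513, 0.0]
contact_force: [-0.5, 0.1, 0.3]
finger_gap: 0.0486
grasp_force: 0.0
t 3.15 p [ 0.4471 -0.0658  0.0239] yaw_y -28.21 zax [ 0. -0. -1.] gap 0.0486 F [-0.5  0.1  0.3] g 0.0
```

```bash
python3 -m handwheel '[[[0,0,0,0,0,0,0.3],[0,0,0,0,0,0,0.3],[0,0,0,0,0,0,0.3]]]' 20; python3 -m handwheel '[[[0,0,0,0,0,0.05,0.3],[0,0,0,0,0,0.2,0.3],[0,0,0,0,0,0.3,0.3],[0,0,0,0,0,0.4,0.3],[0,0,0,0,0,0.5,0.3],[0,0,0,0,0,0.6,0.3],[0,0,0,0,0,0.6,0.3]]]'; python3 -c "
from h import *
pose()"
```

```text
time: 3.45
position: [0.4471, -0.0658, 0.0238]
tool_rot: [0.0, 0.858, 0.514, 0.0]
contact_force: [-0.4, 1.0, 4.3]
finger_gap: 0.0477
grasp_force: 20.0
time: 4.15
position: [0.4492, -0.0664, 0.2686]
tool_rot: [0.004, 0.858, 0.514, 0.003]
contact_force: [0.1, 0.3, -1.7]
finger_gap: 0.048
grasp_force: 20.0
t 4.15 p [ 0.4492 -0.0664  0.2686] yaw_y -28.2 zax [ 0.01  -0.003 -1.   ] gap 0.048 F [ 0.1  0.3 -1.7] g 20.0
```

```bash
python3 -m handwheel '[[[0,0,0.0,0,0.05,0.2,0.3],[0,0,0.087,0,0.3,0.325,0.3],[0,0,0.087,0,0.6,0.325,0.3],[0,0,0.087,0,0.6,0.325,0.3],[0,0,0.087,0,0.615,0.325,0.3],[0,0,0.087,0,0.615,0.325,0.3],[0,0,0.087,0,0.615,0.325,0.3],[0,0,0.087,0,0.615,0.325,0.3]]]'; python3 - <<'E'
from h import *
pose(); f=grab('wrist'); pose(); save(f,'w2.png',k=1.5)
import pickle; pickle.dump(f,open('w2.pkl','wb'))
C=cloud(f);z=C[...,2]
for lo,hi in((0.005,0.012),(0.09,0.096),(0.094,0.1),(0.112,0.1205),(0.1205,0.128)):
    m=(z>lo)&(z<hi)&(abs(C[...,0]-.455)<.13)&(abs(C[...,1]-.215)<.13)&(f['z_map']>0)
    if m.sum()>20: P=C[m][:,:2].astype(np.float32); print(lo,m.sum(),cv2.minAreaRect(P))
E
```

```text
time: 4.95
position: [0.4467, 0.1812, 0.3925]
tool_rot: [-0.0, 0.779, 0.627, -0.001]
contact_force: [0.1, -0.8, -0.7]
finger_gap: 0.0478
grasp_force: 20.0
t 4.95 p [0.4467 0.1812 0.3925] yaw_y -12.38 zax [-0.002 -0.001 -1.   ] gap 0.0478 F [ 0.1 -0.8 -0.7] g 20.0
t 5.0 p [0.4468 0.1801 0.3924] yaw_y -12.49 zax [-0.002 -0.001 -1.   ] gap 0.0477 F [-0.1 -0.1 -0.9] g 20.0
0.005 1709 ((0.46332648396492004, 0.25274762511253357), (0.0938919335603714, 0.1299821138381958), 77.2701644897461)
0.09 968 ((0.4594251215457916, 0.23707126080989838), (0.048145849257707596, 0.06526640057563782), 76.9350357055664)
0.094 400 ((0.45945364236831665, 0.23527631163597107), (0.04394981265068054, 0.06623516231775284), 77.6751480102539)
0.112 403 ((0.46521449089050293, 0.26222261786460876), (0.041534487158060074, 0.06619373708963394), 76.22306060791016)
0.1205 803 ((0.46585339307785034, 0.2642136216163635), (0.04686339944601059, 0.07458888739347458), 77.64069366455078)
```

View pics/w2.png

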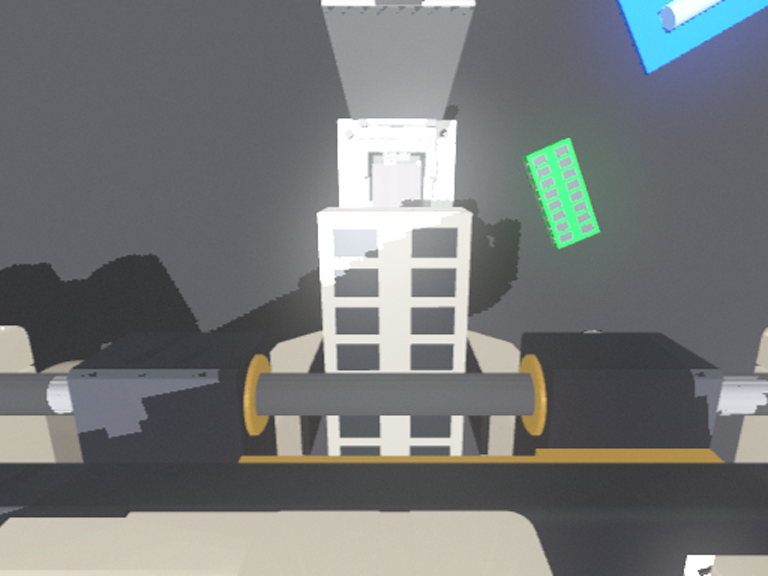

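The wrist picture (1.5x) shows block A held, with its far end at (395,212). Behind it are the magazine's +y half at (395,165) and the open cover. I'll measure both in the magazine's axes with the same camera so its offset cancels.

```bash
python3 - <<'E'
from h import *
import pickle; f=pickle.load(open('w2.pkl','rb'))
C=cloud(f);z=C[...,2]; V=f['z_map']>0
sel=lambda lo,hi:(z>lo)&(z<hi)&(abs(C[...,0]-.455)<.12)&(abs(C[...,1]-.215)<.135)&V
# yaw from base
m=sel(.005,.012); P=C[m][:,:2].astype(np.float32); c,s,a=cv2.minAreaRect(P)
for yaw in (-12.4,-12.7):
    ex=np.array([np.cos(np.radians(yaw)),np.sin(np.radians(yaw))]); ey=np.array([-ex[1],ex[0]])
    for lo,hi in((.005,.012),(.09,.095),(.105,.116),(.1205,.128),(.37,.405)):
        m=sel(lo,hi); P=C[m][:,:2]; u=P@ex; v=P@ey
        print(yaw,lo,m.sum(),'u',np.percentile(u,[.5,99.5]).round(4),'mid',np.mean(np.percentile(u,[.5,99.5])).round(4),'v',np.percentile(v,[.5,5,50,95,99.5]).round(4))
    t=np.array([.4468,.1803]); print('tcp uv',t@ex,t@ey)
# yaw via edges: base side points per v-bin
yaw=-12.5; ex=np.array([np.cos(np.radians(yaw)),np.sin(np.radians(yaw))]); ey=np.array([-ex[1],ex[0]])
for lo,hi,n in((.005,.012,'base'),(.382,.396,'held')):
    m=sel(lo,hi); P=C[m][:,:2]; u=P@ex; v=P@ey
    b=np.arange(v.min(),v.max(),.006); r=[(x+.003,u[(v>=x)&(v<x+.006)].min(),u[(v>=x)&(v<x+.006)].max()) for x in b if ((v>=x)&(v<x+.006)).sum()>5]
    r=np.array(r); print(n,r.round(4).tolist())
# row profile up the centre of the mag
k=sel(0,.4)&(abs((C[...,:2]@ex)-(.465*ex[0]+.262*ex[1]))<.012)
rows=[(i,(C[i][k[i]][:,:2]@ey).mean().round(4),C[i][k[i]][:,2].mean().round(4)) for i in range(60,150,2) if k[i].any()]
print(*[(r[0],float(r[1]),float(r[2])) for r in rows])
E
```

```text
-12.4 0.005 1709 u [0.3339 0.463 ] mid 0.3984 v [0.2998 0.3033 0.3477 0.3886 0.3926]
-12.4 0.09 932 u [0.3723 0.4243] mid 0.3983 v [0.3063 0.3078 0.326  0.3438 0.3497]
-12.4 0.105 95 u [0.3666 0.4293] mid 0.398 v [0.3364 0.3446 0.3553 0.3771 0.3772]
-12.4 0.1205 803 u [0.3646 0.4319] mid 0.3983 v [0.3347 0.341  0.3696 0.3802 0.3814]
-12.4 0.37 14459 u [0.3606 0.4352] mid 0.3979 v [0.2412 0.2456 0.2935 0.3257 0.3275]
tcp uv 0.3976603944714847 0.2720377559618943
-12.7 0.005 1709 u [0.332  0.4611] mid 0.3966 v [0.3016 0.3057 0.3499 0.3905 0.3947]
-12.7 0.09 932 u [0.3705 0.4225] mid 0.3965 v [0.3084 0.3099 0.3282 0.346  0.3516]
-12.7 0.105 95 u [0.3647 0.4274] mid 0.3961 v [0.3385 0.3468 0.3574 0.3792 0.3793]
-12.7 0.1205 803 u [0.3628 0.4301] mid 0.3965 v [0.3369 0.343  0.3717 0.3823 0.3836]
-12.7 0.37 14459 u [0.3591 0.4337] mid 0.3964 v [0.2432 0.2477 0.2955 0.3278 0.3296]
tcp uv 0.3962305635901921 0.27411616237828573
base [[0.3033, 0.3336, 0.4624], [0.3093, 0.3336, 0.4621], [0.3153, 0.3339, 0.4617], [0.3213, 0.3341, 0.4614], [0.3273, 0.3342, 0.4614], [0.3333, 0.3326, 0.4612], [0.339
[... 853 characters left out ...]
, 0.067) (86, 0.374, 0.1232) (88, 0.3716, 0.1228) (90, 0.3691, 0.1233) (92, 0.367, 0.1176) (94, 0.3645, 0.1187) (96, 0.3618, 0.1225) (98, 0.3594, 0.1201) (100, 0.357, 0.1178) (102, 0.3548, 0.1071) (104, 0.3523, 0.1028) (106, 0.3498, 0.098) (108, 0.3484, 0.0082) (110, 0.3445, 0.0932) (112, 0.3418, 0.0935) (114, 0.3391, 0.0935) (116, 0.3363, 0.0929) (118, 0.3336, 0.0929) (120, 0.3308, 0.0934) (122, 0.3281, 0.0934) (124, 0.3253, 0.0929) (126, 0.3225, 0.0934) (128, 0.3198, 0.0934) (130, 0.317, 0.0932) (132, 0.3142, 0.0936) (134, 0.3113, 0.0935) (136, 0.3085, 0.0934) (138, 0.3281, 0.3721) (140, 0.3281, 0.3843) (142, 0.3277, 0.3907) (144, 0.3268, 0.3908) (146, 0.3259, 0.3907) (148, 0.3249, 0.3908)
```

```bash
python3 - <<'E'
from h import *
import pickle; F=pickle.load(open('f.pkl','rb')); F['w']=pickle.load(open('w2.pkl','rb'))
yaw=-12.5; ex=np.array([np.cos(np.radians(yaw)),np.sin(np.radians(yaw))]); ey=np.array([-ex[1],ex[0]])
for n,f in F.items():
    C=cloud(f);z=C[...,2];U=C[...,:2]@ex;W=C[...,:2]@ey
    g=(f['z_map']>0)&(abs(U-.398)<.1)&(abs(W-.3)<.15)
    for lo,hi in((.0055,.0105),(.09,.0955),(.096,.1),(.119,.1205),(.1215,.1255)):
        m=g&(z>lo)&(z<hi)
        if m.sum()>20: print(n,lo,m.sum(),'u',np.percentile(U[m],[1,50,99]).round(4),'v',np.percentile(W[m],[1,50,99]).round(4),'z',np.median(z[m]).round(4))
    m=g&(z>.004)&(z<.012)&(f['img'].min(-1)>110) if n!='w' else g&(z>.004)&(z<.012)
    print(n,'white base',m.sum(),np.percentile(U[m],[.5,99.5]).round(4),np.percentile(W[m],[.5,99.5]).round(4))
E
```

```text
top 0.0055 1754 u [0.3313 0.383  0.4596] v [0.2051 0.2867 0.3914] z 0.0077
top 0.09 912 u [0.3654 0.396  0.4265] v [0.2229 0.2995 0.3534] z 0.0927
top 0.096 179 u [0.3628 0.3887 0.4283] v [0.2228 0.3119 0.3575] z 0.0972
top 0.119 116 u [0.3636 0.3949 0.4273] v [0.2237 0.3397 0.3766] z 0.1198
top 0.1215 354 u [0.3627 0.3959 0.429 ] v [0.2225 0.3502 0.3826] z 0.123
top white base 1807 [0.3309 0.4599] [0.2052 0.3925]
scene 0.0055 958 u [0.3492 0.4408 0.4649] v [0.2061 0.3098 0.4128] z 0.008
scene 0.09 639 u [0.3674 0.3977 0.4324] v [0.2364 0.3001 0.3652] z 0.0931
scene 0.096 234 u [0.3651 0.4096 0.4325] v [0.2276 0.3009 0.3717] z 0.0974
scene 0.119 77 u [0.364  0.4016 0.4325] v [0.2268 0.2634 0.3789] z 0.1197
scene 0.1215 222 u [0.3651 0.3987 0.433 ] v [0.224  0.3494 0.3811] z 0.1231
scene white base 1053 [0.3455 0.4648] [0.206  0.3947]
w 0.0055 1662 u [0.3336 0.3919 0.462 ] v [0.3006 0.3484 0.3927] z 0.0081
w 0.09 948 u [0.3717 0.3971 0.4237] v [0.307  0.3268 0.3466] z 0.0932
w 0.096 216 u [0.3648 0.3949 0.4299] v [0.3074 0.3227 0.3509] z 0.0972
w 0.119 93 u [0.3664 0.397  0.4289] v [0.3366 0.3582 0.3673] z 0.1197
w 0.1215 544 u [0.3649 0.3983 0.4311] v [0.3366 0.3692 0.3775] z 0.123
w white base 1710 [0.3332 0.4624] [0.3004 0.3933]
```

All three cameras agree on v. The well's axis is at TCP target (0.453,0.206). I'll move over it and down.

```bash
python3 -m handwheel '[[[0,0,0,0.0155,0.064,0,0.3],[0,0,0,0.0155,0.064,-0.1,0.3],[0,0,0,0.0155,0.064,-0.2,0.3],[0,0,0,0.0155,0.064,-0.3,0.3],[0,0,0,0.0155,0.064,-0.4,0.3],[0,0,0,0.0155,0.064,-0.5,0.3],[0,0,0,0.0155,0.064,-0.56,0.3],[0,0,0,0.0155,0.064,-0.56,0.3]]]'; python3 - <<'E'
from h import *
pose()
f=grab('wrist'); pose()
yaw=-12.5; ex=np.array([np.cos(np.radians(yaw)),np.sin(np.radians(yaw))]); ey=np.array([-ex[1],ex[0]])
C=cloud(f);U=C[...,:2]@ex;W=C[...,:2]@ey;z=C[...,2]
g=(f['z_map']>0)&(abs(U-.398)<.09)&(abs(W-.3)<.13)
for lo,hi in((.0055,.0105),(.1215,.1255),(.15,.175)):
    m=g&(z>lo)&(z<hi)&(W>.31)
    if m.sum()>20: print(lo,m.sum(),'u',np.percentile(U[m],[1,50,99]).round(4),'v',np.percentile(W[m],[1,50,99]).round(4),z[m].max())
E
```

```text
time: 5.8
position: [0.4511, 0.2034, 0.166]
tool_rot: [-0.002, 0.781, 0.625, -0.004]
contact_force: [0.2, 0.5, -0.1]
finger_gap: 0.048
grasp_force: 20.0
t 5.8 p [0.4511 0.2034 0.166 ] yaw_y -12.7 zax [-0.008 -0.003 -1.   ] gap 0.048 F [ 0.2  0.5 -0.1] g 20.0
t 5.85 p [0.4525 0.2041 0.1684] yaw_y -12.68 zax [-0.004 -0.001 -1.   ] gap 0.048 F [-0.8  0.2 -0.7] g 20.0
0.0055 2354 u [0.3335 0.4028 0.4624] v [0.3107 0.3504 0.3918] 0.010462290333459967
0.1215 2727 u [0.3649 0.3993 0.4312] v [0.3374 0.3699 0.3773] 0.12549453258277785
0.15 13235 u [0.3622 0.3972 0.4348] v [0.3109 0.344  0.3942] 0.17499887192270847
```

```bash
python3 -m handwheel '[[[0,0,0,0,0,0,0.3],[0,0,0,0,0,-0.03,0.3],[0,0,0,0,0,-0.06,0.3],[0,0,0,0,0,-0.08,0.3],[0,0,0,0,0,-0.092,0.3],[0,0,0,0,0,-0.092,0.3],[0,0,0,0,0,-0.092,0.3]]]'; python3 -c "
from h import *
pose()"
```

```text
time: 6.55
position: [0.4537, 0.2059, 0.1335]
tool_rot: [0.0, 0.78, 0.626, 0.001]
contact_force: [0.7, -0.2, -0.6]
finger_gap: 0.0476
grasp_force: 20.0
t 6.55 p [0.4537 0.2059 0.1335] yaw_y -12.55 zax [ 0.001  0.    -1.   ] gap 0.0476 F [ 0.7 -0.2 -0.6] g 20.0
```

```bash
python3 -m handwheel '[[[0,0,0,0,0,-0.006,0.3],[0,0,0,0,0,-0.01,0.3],[0,0,0,0,0,-0.01,0.3]]]'; python3 -m handwheel '[[[0,0,0,0,0,0,0.65],[0,0,0,0,0,0,0.75],[0,0,0,0,0,0,0.75],[0,0,0,0,0,0,0.75],[0,0,0,0,0,0,0.75]]]'; python3 -m handwheel '[[[0,0,0,0,0,0.05,0.75],[0,0,0,0,0,0.13,0.75],[0,0,0,0,0,0.2,0.5],[0,0,0,0,0,0.2,0.0],[0,0,0,0,0,0.2,0.0],[0,0,0,0,0,0.2,0.0],[0,0,0,0,0,0.2,0.0]]]'; python3 - <<'E'
from h import *
pose()
f=grab('wrist'); save(f,'w3.png',k=1.3)
blocks(f,.119,.134)
E
```

```text
time: 6.85
position: [0.4534, 0.206, 0.129]
tool_rot: [0.0, 0.78, 0.626, 0.0]
contact_force: [0.4, 0.9, 0.4]
finger_gap: 0.0479
grasp_force: 20.0
time: 7.35
position: [0.4532, 0.2059, 0.129]
tool_rot: [0.0, 0.78, 0.626, 0.0]
contact_force: [0.2, -0.6, 0.3]
finger_gap: 0.0692
grasp_force: 0.0
time: 8.05
position: [0.4527, 0.2057, 0.2078]
tool_rot: [-0.0, 0.78, 0.626, -0.001]
contact_force: [0.2, -0.0, -0.4]
finger_gap: 0.0333
grasp_force: 0.0
t 8.05 p [0.4527 0.2057 0.2078] yaw_y -12.54 zax [-0.002 -0.001 -1.   ] gap 0.0333 F [ 0.2 -0.  -0.4] g 0.0
[263.  98.] [ 207   85  114   27 2314] c [0.4701 0.2807] s [0.0169 0.0768] a 77.5 z 0.1258
[263. 120.] [228 116  72  11 617] c [0.4667 0.2655] s [0.0072 0.0519] a 77.5 z 0.1214
[222. 141.] [217 127  11  29 250] c [0.4334 0.258 ] s [0.0208 0.0073] a 76.0 z 0.1215
[305. 141.] [299 127  11  29 251] c [0.4932 0.2446] s [0.0209 0.0074] a 79.0 z 0.1214
[263. 187.] [ 231  130   66  118 7428] c [0.4557 0.2147] s [0.092  0.0481] a 77.4 z 0.1274
[262. 283.] [226 277  74  13 872] c [0.4372 0.1356] s [0.0105 0.0614] a 77.0 z 0.1228
```

View pics/w3.png

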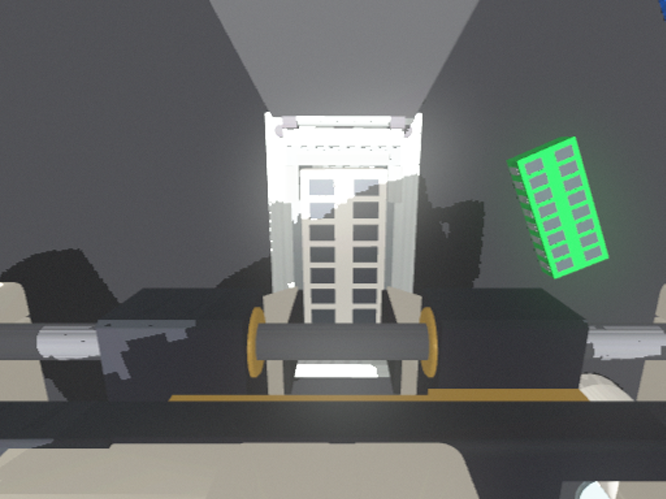

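The block lies level in the mouth, in the picture at (343,250), with its top at 127 mm. The fingers are closing, and next I press.

```bash
python3 -m handwheel '[[[0,0,0,0,0,0,0],[0,0,0,0,0,-0.05,0],[0,0,0,0,0,-0.1,0],[0,0,0,0,0,-0.14,0],[0,0,0,0,0,-0.14,0]]]' 30; python3 -m handwheel '[[[0,0,0,0,0,-0.02,0],[0,0,0,0,0,-0.04,0],[0,0,0,0,0,-0.06,0],[0,0,0,0,0,-0.07,0],[0,0,0,0,0,-0.08,0],[0,0,0,0,0,-0.09,0],[0,0,0,0,0,-0.1,0],[0,0,0,0,0,-0.107,0]]]'; python3 -m handwheel '[[[0,0,0,0,0,0,0],[0,0,0,0,0,0,0]]]'
```

```text
time: 8.6
position: [0.4519, 0.2055, 0.1508]
tool_rot: [-0.001, 0.78, 0.626, -0.002]
contact_force: [-0.7, 1.0, 0.2]
finger_gap: 0.0006
grasp_force: 0.0
time: 9.4
position: [0.454, 0.2061, 0.1106]
tool_rot: [0.0, 0.78, 0.626, 0.001]
contact_force: [0.3, 0.4, 4.8]
finger_gap: 0.0002
grasp_force: 2.5
time: 9.6
position: [0.454, 0.2061, 0.1106]
tool_rot: [0.0, 0.78, 0.626, 0.001]
contact_force: [2.1, 1.6, 4.8]
finger_gap: 0.0004
grasp_force: 2.4
```

```bash
python3 -m handwheel '[[[0,0,0,0,0,-0.006,0],[0,0,0,0,0,-0.012,0],[0,0,0,0,0,-0.012,0],[0,0,0,0,0,-0.012,0]]]'; python3 -m handwheel '[[[0,0,0,0,0,0.02,0],[0,0,0,0,0,0.1,0],[0,0,0,0,0,0.2,0],[0,0,0,0,0,0.32,0],[0,0,0,0,0,0.44,0],[0,0,0,0,0,0.44,0]]]'; python3 - <<'E'
from h import *
pose()
f=grab('wrist'); pose(); save(f,'w4.png',k=1.3)
blocks(f,.085,.1)
blocks(f,.09,.112)
E
```

```text
time: 10.0
position: [0.454, 0.2061, 0.1059]
tool_rot: [0.0, 0.78, 0.626, 0.001]
contact_force: [2.3, 1.1, 5.2]
finger_gap: 0.0001
grasp_force: 2.7
time: 10.6
position: [0.4548, 0.2064, 0.2876]
tool_rot: [0.002, 0.78, 0.626, 0.005]
contact_force: [0.7, 0.0, 0.2]
finger_gap: 0.0001
grasp_force: 0.0
t 10.6 p [0.4548 0.2064 0.2876] yaw_y -12.53 zax [ 0.01   0.003 -1.   ] gap 0.0001 F [0.7 0.  0.2] g 0.0
t 10.65 p [0.4536 0.206  0.2842] yaw_y -12.54 zax [ 0.004  0.001 -1.   ] gap 0.0001 F [-0.8  0.7 -0.1] g 0.0
[234. 176.] [230 126   8  96 467] c [0.4246 0.214 ] s [0.1078 0.0072] a 77.3 z 0.0964
[263. 174.] [ 238  126   52   97 4438] c [0.4575 0.2043] s [0.1114 0.0565] a 77.4 z 0.0955
[441. 297.] [420 289  54  20 405] c [ 0.6502 -0.0014] s [0.0634 0.0205] a 1.6 z 0.0928
[234. 178.] [230 126   8  96 490] c [0.4246 0.214 ] s [0.1078 0.0072] a 77.2 z 0.0977
[263. 173.] [ 238  126   52   97 4552] c [0.4579 0.2061] s [0.1094 0.0565] a 77.4 z 0.0958
[449. 301.] [422 291  56  18 667] c [ 0.6514 -0.0016] s [0.0204 0.0625] a 86.5 z 0.101
```

View pics/w4.png

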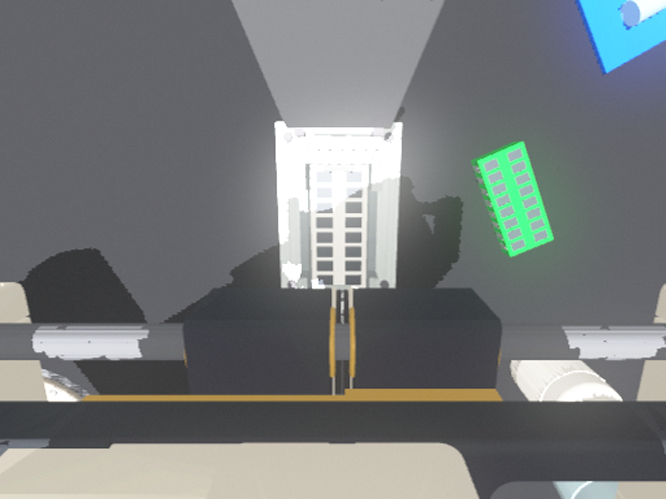

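The block is down under the catches at image (338,225), top at 95.5 mm, so it is latched. Next is block B. I'll check the gripper body's clearance to the jar and beaker while moving over.

```bash
python3 -m handwheel '[[[0,0,0.038,0.147,-0.98,-0.05,1],[0,0,0.038,0.147,-0.98,-0.05,1],[0,0,0.038,0.147,-0.98,-0.05,1],[0,0,0.038,0.147,-0.98,-0.05,1],[0,0,0.038,0.147,-0.98,-0.05,1],[0,0,0.038,0.147,-0.98,-0.05,1],[0,0,0.038,0.147,-0.98,-0.05,1],[0,0,0.038,0.147,-0.98,-0.05,1]]]'; python3 - <<'E'
from h import *
import pickle
pose(); f=grab('wrist'); pose(); blocks(f)
F=pickle.load(open('f.pkl','rb'))
F['w']=f
for n,f in F.items():
    C=cloud(f); z=C[...,2]; g=(f['z_map']>0)&(z>.06)&(z<.2)&(abs(C[...,1]+.15)<.25)&(abs(C[...,0]-.65)<.15)
    k,l,st,ce=cv2.connectedComponentsWithStats(g.astype(np.uint8))
    for i in range(1,k):
        if st[i,4]>40: P=C[l==i]; print(n,ce[i].round(),st[i,4],P.min(0).round(3),P.max(0).round(3))
E
```

```text
time: 11.45
position: [0.5106, -0.1877, 0.2592]
tool_rot: [-0.002, 0.742, 0.671, -0.001]
contact_force: [0.0, 0.5, 0.4]
finger_gap: 0.0599
grasp_force: 0.0
t 11.45 p [ 0.5106 -0.1877  0.2592] yaw_y -5.73 zax [-0.004  0.002 -1.   ] gap 0.0599 F [0.  0.5 0.4] g 0.0
t 11.5 p [ 0.5112 -0.1944  0.2583] yaw_y -5.95 zax [-0.004 -0.002 -1.   ] gap 0.0638 F [-1.6 -5.3 -0.2] g 0.0
[401. 126.] [384 103  27  46 349] c [ 0.6784 -0.1527] s [0.0533 0.024 ] a 79.3 z 0.0222
[265. 170.] [ 246  128   39   86 3232] c [ 0.5125 -0.1929] s [0.11   0.0485] a 84.6 z 0.0223
[147. 190.] [ 104  150   85   72 2991] c [ 0.3546 -0.205 ] s [0.1111 0.0482] a 37.2 z 0.0222
[230. 283.] [210 277  40  19 483] c [ 0.4469 -0.3405] s [0.0325 0.0486] a 59.5 z 0.0223
top [369. 129.] 765 [ 0.634 -0.306  0.06 ] [ 0.704 -0.25   0.192]
top [256. 136.] 972 [ 0.612 -0.063  0.061] [0.679 0.008 0.135]
top [311. 130.] 340 [ 0.626 -0.182  0.06 ] [ 0.694 -0.114  0.094]
scene [123. 240.] 831 [ 0.642 -0.303  0.06 ] [ 0.708 -0.249  0.193]
scene [237. 244.] 1152 [ 0.622 -0.061  0.06 ] [0.689 0.009 0.135]
scene [182. 247.] 510 [ 0.629 -0.182  0.06 ] [ 0.699 -0.113  0.095]
w [392.  17.] 3027 [ 0.614 -0.064  0.06 ] [ 0.676 -0.021  0.133]
w [413. 127.] 2264 [ 0.628 -0.184  0.06 ] [ 0.697 -0.115  0.092]
w [401. 219.] 177 [ 0.648 -0.258  0.06 ] [ 0.683 -0.251  0.085]
```

Block B is at (0.5125,-0.193), 84.6°. The beaker's nearest edge is at x=0.627 and the gripper body's end is at about 0.608, so it clears. Descending.

```bash
python3 -m handwheel '[[[0,0,0.002,0,0,-0.1,1],[0,0,0.002,0,0,-0.2,1],[0,0,0.002,0,0,-0.2,1],[0,0,0.002,0,0,-0.2,1],[0,0,0.002,0,0,-0.2,1]]]' 20;  python3 -c "
from h import *
pose()"
```

```text
time: 12.0
position: [0.5128, -0.1862, 0.183]
tool_rot: [0.001, 0.739, 0.674, 0.0]
contact_force: [0.2, -0.0, 0.7]
finger_gap: 0.0916
grasp_force: 0.0
t 12.0 p [ 0.5128 -0.1862  0.183 ] yaw_y -5.32 zax [ 0.002 -0.001 -1.   ] gap 0.0916 F [ 0.2 -0.   0.7] g 0.0
```

```bash
python3 -m handwheel '[[[0,0,0,0,-0.017,-0.1,1],[0,0,0,0,-0.017,-0.2,1],[0,0,0,0,-0.017,-0.3,1],[0,0,0,0,-0.017,-0.36,1],[0,0,0,0,-0.017,-0.4,1],[0,0,0,0,-0.017,-0.4,1],[0,0,0,0,-0.017,-0.4,1]]]'; python3 -m handwheel '[[[0,0,0,0,0,0,0.3],[0,0,0,0,0,0,0.3],[0,0,0,0,0,0,0.3],[0,0,0,0,0,0,0.3],[0,0,0,0,0,0,0.3],[0,0,0,0,0,0,0.3],[0,0,0,0,0,0,0.3],[0,0,0,0,0,0,0.3]]]' 20; python3 -c "
from h import *
pose()"
```

```text
time: 12.7
position: [0.5132, -0.1933, 0.0229]
tool_rot: [0.001, 0.739, 0.674, 0.0]
contact_force: [-0.1, 0.6, 0.4]
finger_gap: 0.0915
grasp_force: 0.0
time: 13.5
position: [0.5121, -0.193, 0.0214]
tool_rot: [0.0, 0.739, 0.673, 0.0]
contact_force: [0.4, -0.1, 1.4]
finger_gap: 0.0479
grasp_force: 20.0
t 13.5 p [ 0.5121 -0.193   0.0214] yaw_y -5.34 zax [ 0. -0. -1.] gap 0.0479 F [ 0.4 -0.1  1.4] g 20.0
```

```bash
python3 -m handwheel '[[[0,0,0,0,0,0.05,0.3],[0,0,0,0,0,0.15,0.3],[0,0,0,0,0,0.27,0.3],[0,0,0,0,0,0.39,0.3],[0,0,0,0,0,0.51,0.3],[0,0,0,0,0,0.6,0.3],[0,0,0,0,0,0.6,0.3]]]'; python3 -m handwheel '[[[0,0,-0.04,-0.02,0.1,0,0.3],[0,0,-0.04,-0.04,0.2,0,0.3],[0,0,-0.04,-0.075,0.32,0,0.3],[0,0,-0.04,-0.09,0.44,0,0.3],[0,0,-0.04,-0.11,0.56,0,0.3],[0,0,-0.04,-0.12,0.68,0,0.3],[0,0,-0.04,-0.13,0.8,0,0.3],[0,0,-0.04,-0.147,0.9,0,0.3]]]'; python3 -m handwheel '[[[0,0,0,0,0.05,0,0.3],[0,0,0,0,0.09,0,0.3],[0,0,0,0,0.095,0,0.3],[0,0,0,0,0.095,0,0.3],[0,0,0,0,0.095,0,0.3]]]';  python3 - <<'E'
from h import *
pose()
f=grab('wrist'); pose()
yaw=-12.5; ex=np.array([np.cos(np.radians(yaw)),np.sin(np.radians(yaw))]); ey=np.array([-ex[1],ex[0]])
C=cloud(f);U=C[...,:2]@ex;W=C[...,:2]@ey;z=C[...,2]
g=(f['z_map']>0)&(abs(U-.398)<.024)&(W>.31)&(W<.4)
p=ctrl.sense()['position']; print('tcp uv',p[:2]@ex,p[:2]@ey)
m=g&(z>p[2]-.006)&(z<p[2]+.003)
print('held',m.sum(),'u',np.percentile(U[m],[1,50,99]).round(4),'v',np.percentile(W[m],[1,50,99]).round(4),z[m].mean())
E
```

```text
time: 14.2
position: [0.514, -0.1939, 0.267]
tool_rot: [0.005, 0.739, 0.673, 0.002]
contact_force: [0.6, 0.1, -1.4]
finger_gap: 0.0477
grasp_force: 20.0
time: 15.0
position: [0.4523, 0.1693, 0.2603]
tool_rot: [-0.0, 0.78, 0.626, -0.001]
contact_force: [1.1, -0.1, -0.6]
finger_gap: 0.0481
grasp_force: 20.0
time: 15.5
position: [0.4531, 0.2042, 0.2609]
tool_rot: [-0.0, 0.78, 0.625, -0.001]
contact_force: [-0.8, 0.4, -0.8]
finger_gap: 0.0478
grasp_force: 20.0
t 15.5 p [0.4531 0.2042 0.2609] yaw_y -12.58 zax [-0.001 -0.001 -1.   ] gap 0.0478 F [-0.8  0.4 -0.8] g 20.0
t 15.55 p [0.4533 0.2041 0.261 ] yaw_y -12.61 zax [-0.001 -0.    -1.   ] gap 0.0479 F [ 0.1  0.2 -1.2] g 20.0
tcp uv 0.39832778455324647 0.2973876195006195
held 8770 u [0.3752 0.3984 0.4216] v [0.3105 0.3329 0.3527] 0.26168983436779075
```

```bash
python3 -m handwheel '[[[0,0,0,0,0.004,-0.07,0.3],[0,0,0,0,0.004,-0.15,0.3],[0,0,0,0,0.004,-0.22,0.3],[0,0,0,0,0.004,-0.27,0.3],[0,0,0,0,0.004,-0.3,0.3],[0,0,0,0,0.004,-0.315,0.3],[0,0,0,0,0.004,-0.325,0.3],[0,0,0,0,0.004,-0.325,0.3]]]'; python3 -m handwheel '[[[0,0,0,0,0,-0.004,0.3],[0,0,0,0,0,-0.009,0.3],[0,0,0,0,0,-0.009,0.3]]]'
```

```text
time: 16.35
position: [0.4535, 0.2064, 0.1314]
tool_rot: [0.0, 0.78, 0.625, 0.0]
contact_force: [0.3, -0.9, -0.6]
finger_gap: 0.0477
grasp_force: 20.0
time: 16.65
position: [0.4536, 0.2066, 0.1282]
tool_rot: [0.0, 0.78, 0.626, 0.0]
contact_force: [0.2, -1.8, 1.4]
finger_gap: 0.0478
grasp_force: 20.0
```

```bash
python3 -m handwheel '[[[0,0,0,0,0,0,0.65],[0,0,0,0,0,0,0.75],[0,0,0,0,0,0,0.75],[0,0,0,0,0,0,0.75],[0,0,0,0,0,0,0.75]]]'; python3 -m handwheel '[[[0,0,0,0,0,0.05,0.75],[0,0,0,0,0,0.13,0.75],[0,0,0,0,0,0.2,0.5],[0,0,0,0,0,0.2,0.0],[0,0,0,0,0,0.2,0.0],[0,0,0,0,0,0.2,0.0],[0,0,0,0,0,0.2,0.0],[0,0,0,0,0,0.2,0.0]]]' 30; python3 - <<'E'
from h import *
pose()
f=grab('wrist')
blocks(f,.121,.134)
C=cloud(f)
m=(f['z_map']>0)&(abs(C[...,2]-.1275)<.005)&(abs(C[...,0]-.455)<.05)&(abs(C[...,1]-.21)<.045); P=C[m]
print(m.sum(),np.linalg.lstsq(np.c_[P[:,0]-.4533,P[:,1]-.206,np.ones(len(P))],P[:,2],rcond=None)[0])
E
```

```text
time: 17.15
position: [0.4532, 0.2067, 0.1277]
tool_rot: [0.0, 0.78, 0.626, 0.0]
contact_force: [-0.6, 0.2, -0.7]
finger_gap: 0.0691
grasp_force: 0.0
time: 17.95
position: [0.4529, 0.2065, 0.2069]
tool_rot: [-0.0, 0.78, 0.626, -0.001]
contact_force: [0.4, -0.3, -0.9]
finger_gap: 0.0256
grasp_force: 0.0
t 17.95 p [0.4529 0.2065 0.2069] yaw_y -12.55 zax [-0.002 -0.001 -1.   ] gap 0.0256 F [ 0.4 -0.3 -0.9] g 0.0
[263.  99.] [ 207   87  114   26 2349] c [0.4703 0.2805] s [0.0163 0.0768] a 77.4 z 0.1258
[264. 120.] [228 117  72   8 411] c [0.467  0.2668] s [0.005  0.0517] a 77.5 z 0.1222
[263. 185.] [ 231  130   67  118 7038] c [0.4558 0.2153] s [0.0916 0.0481] a 77.3 z 0.1279
[263. 285.] [235 280  56  12 591] c [0.4373 0.1355] s [0.0107 0.0463] a 75.8 z 0.123
6611 [0.00183048 0.02641234 0.12744713]
```

```bash
python3 -m handwheel '[[[0,0,0,0,0,0,0],[0,0,0,0,0,-0.05,0],[0,0,0,0,0,-0.1,0],[0,0,0,0,0,-0.14,0],[0,0,0,0,0,-0.14,0]]]' 30; python3 -m handwheel '[[[0,0,0,0,0,-0.02,0],[0,0,0,0,0,-0.04,0],[0,0,0,0,0,-0.05,0],[0,0,0,0,0,-0.06,0],[0,0,0,0,0,-0.07,0]]]'; python3 -m handwheel '[[[0,0,0,0,0,-0.01,0],[0,0,0,0,0,-0.02,0],[0,0,0,0,0,-0.03,0],[0,0,0,0,0,-0.037,0],[0,0,0,0,0,-0.043,0],[0,0,0,0,0,-0.049,0],[0,0,0,0,0,-0.049,0]]]'
```

```text
time: 18.5
position: [0.4519, 0.2063, 0.1498]
tool_rot: [-0.001, 0.78, 0.626, -0.002]
contact_force: [0.1, -1.0, 0.9]
finger_gap: 0.0005
grasp_force: 0.0
time: 19.0
position: [0.4548, 0.2073, 0.1252]
tool_rot: [0.001, 0.78, 0.626, 0.002]
contact_force: [-1.2, 0.7, 7.3]
finger_gap: 0.0006
grasp_force: 3.5
time: 19.7
position: [0.4548, 0.2073, 0.1056]
tool_rot: [0.001, 0.78, 0.626, 0.002]
contact_force: [-0.3, 0.4, 7.1]
finger_gap: 0.0005
grasp_force: 3.5
```

```bash
python3 -m handwheel '[[[0,0,0,0,0,0.03,0],[0,0,0,0,0,0.12,0],[0,0,0,0,0,0.24,0],[0,0,0,0,0,0.36,0],[0,0,0,0,0,0.48,0],[0,0,0,0,0,0.6,0],[0,0,0,0,0,0.64,0],[0,0,0,0,0,0.64,0]]]'; python3 - <<'E'
from h import *
pose()
f=grab('wrist'); save(f,'w5.png',(140,0,400,260),2.3); pose()
yaw=-12.5; ex=np.array([np.cos(np.radians(yaw)),np.sin(np.radians(yaw))]); ey=np.array([-ex[1],ex[0]])
def mag(f):
    C=cloud(f); return np.stack([C[...,:2]@ex-.398,C[...,:2]@ey-.299,C[...,2]],-1)
M=mag(f); z=M[...,2]
m=(f['z_map']>0)&(abs(M[...,0])<.024)&(abs(M[...,1])<.045)&(z>.085)&(z<.135)
P=M[m]; print('block top',np.median(P[:,2]),len(P),np.linalg.lstsq(np.c_[P[:,:2],np.ones(len(P))],P[:,2],rcond=None)[0])
for n in('top','wrist'):
    g=f if n=='wrist' else grab(n); M=mag(g); m=(g['z_map']>0)&(abs(M[...,0])<.03)&(M[...,1]>.07)&(M[...,1]<.2)&(M[...,2]>.14)&(M[...,2]<.3)
    P=M[m]
    if len(P)>30:
        k=np.polyfit(P[:,2],P[:,1],1); print(n,len(P),'angle',np.pi/2+np.arctan(k[0]),'v@.124',np.polyval(k,.124),'zmax',P[:,2].max(),'vmax',P[:,1].max())
E
```

```text
time: 20.5
position: [0.4538, 0.2068, 0.3638]
tool_rot: [0.001, 0.78, 0.626, 0.003]
contact_force: [0.3, 0.8, -0.7]
finger_gap: 0.0007
grasp_force: 0.0
t 20.5 p [0.4538 0.2068 0.3638] yaw_y -12.54 zax [ 0.007  0.002 -1.   ] gap 0.0007 F [ 0.3  0.8 -0.7] g 0.0
t 20.55 p [0.4531 0.2066 0.3612] yaw_y -12.54 zax [ 0.002  0.001 -1.   ] gap 0.0002 F [ 1.  -0.7 -0. ] g 0.0
block top 0.0953571098982749 2254 [ 1.35413327e-03 -9.88245205e-05  9.53325753e-02]
wrist 5337 angle 1.8284490355055358 v@.124 0.08169280407973051 zmax 0.2910120153989039 vmax 0.12883226363464856
```

View pics/w5.png

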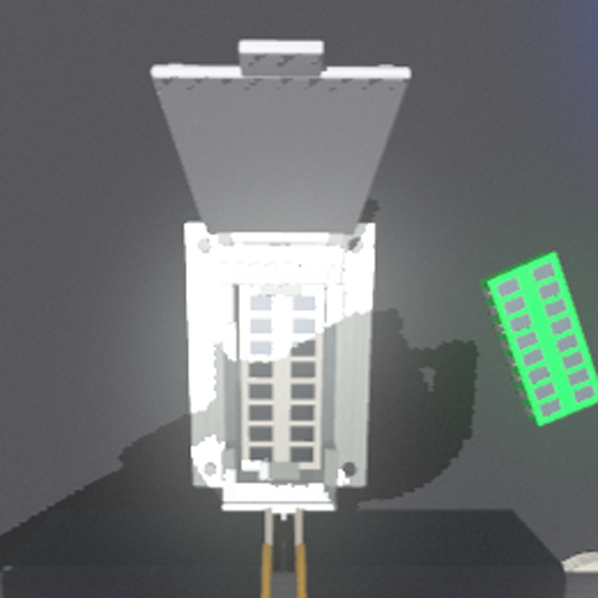

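The picture (2.3x crop) shows block B latched at (283,375), level, with its top at 95.3 mm and the catches out over both ends at (283,290) and (283,470). The cover leans at 1.83 rad, with its tab at (283,50). I'll go up over it and behind.

```bash
python3 -m handwheel '[[[0,0,0,0.03,0.1,0.03,0],[0,0,0,0.05,0.22,0.03,0],[0,0,0,0.08,0.34,0.03,0],[0,0,0,0.1,0.45,0.03,0],[0,0,0,0.116,0.523,0.03,0],[0,0,0,0.116,0.523,0.03,0],[0,0,0,0.116,0.523,0.03,0]]]'; python3 -m handwheel '[[[0,0,0,0,0,-0.1,0],[0,0,0,0,0,-0.2,0],[0,0,0,0,0,-0.29,0],[0,0,0,0,0,-0.29,0],[0,0,0,0,0,-0.29,0]]]'; python3 - <<'E'
from h import *
pose(); p=ctrl.sense()['position']
print('v',p[0]*.2164+p[1]*.9763-.299,'u',p[0]*.9763-p[1]*.2164-.398,'tip',p[2]-ctrl.tips_ahead)
E
```

```text
time: 21.3
position: [0.4992, 0.4159, 0.3694]
tool_rot: [0.0, 0.78, 0.626, -0.002]
contact_force: [0.0, -1.0, -0.3]
finger_gap: 0.0004
grasp_force: 0.0
time: 21.8
position: [0.4998, 0.4148, 0.2571]
tool_rot: [0.0, 0.78, 0.625, -0.0]
contact_force: [-0.3, 0.0, 1.6]
finger_gap: 0.0004
grasp_force: 0.0
t 21.8 p [0.4998 0.4148 0.2571] yaw_y -12.61 zax [-0. -0. -1.] gap 0.0004 F [-0.3  0.   1.6] g 0.0
v 0.21416661128470899 u 0.00022943157897276079 tip 0.24005379427159035
```

```bash
python3 -m handwheel '[[[0,0,0,-0.022,-0.098,0,0],[0,0,0,-0.043,-0.195,0,0],[0,0,0,-0.054,-0.244,0.005,0],[0,0,0,-0.064,-0.29,0.01,0],[0,0,0,-0.073,-0.33,0.008,0],[0,0,0,-0.081,-0.366,0.0025,0],[0,0,0,-0.089,-0.403,-0.01,0],[0,0,0,-0.097,-0.439,-0.025,0]]]'; python3 - <<'E'
from h import *
pose(); p=ctrl.sense()['position']
print('v',p[0]*.2164+p[1]*.9763-.299,'u',p[0]*.9763-p[1]*.2164-.398,'tip',p[2]-ctrl.tips_ahead)
f=grab('scene'); save(f,'s2.png',(220,80,512,300),2.5)
E
```

```text
time: 22.6
position: [0.4621, 0.2399, 0.2496]
tool_rot: [0.001, 0.78, 0.625, 0.003]
contact_force: [0.4, 0.6, -0.8]
finger_gap: 0.0005
grasp_force: 0.3
t 22.6 p [0.4621 0.2399 0.2496] yaw_y -12.57 zax [ 0.006  0.002 -1.   ] gap 0.0005 F [ 0.4  0.6 -0.8] g 0.3
v 0.03521451760557842 u 0.0012218335214035925 tip 0.23260076434644938
```

View pics/s2.png

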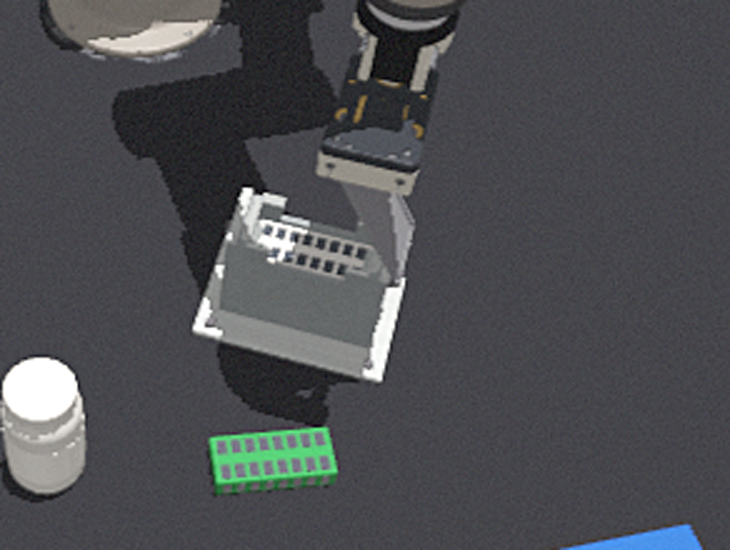

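The scene crop shows the cover past upright, with the finger behind it at (375,205) and both rows of wells visible in the mouth. I'll continue the arc down.

```bash
python3 -m handwheel '[[[0,0,0,-0.008,-0.034,-0.0225,0],[0,0,0,-0.0135,-0.061,-0.045,0],[0,0,0,-0.02,-0.089,-0.0775,0],[0,0,0,-0.024,-0.11,-0.106,0],[0,0,0,-0.028,-0.128,-0.1425,0],[0,0,0,-0.031,-0.1415,-0.1775,0],[0,0,0,-0.0335,-0.151,-0.215,0],[0,0,0,-0.034,-0.154,-0.24,0]]]'; python3 -m handwheel '[[[0,0,0,0,0,-0.008,0],[0,0,0,0,0,-0.016,0],[0,0,0,0,0,-0.02,0],[0,0,0,0,0,-0.02,0]]]'; python3 - <<'E'
from h import *
pose(); p=ctrl.sense()['position']
print('v',p[0]*.2164+p[1]*.9763-.299,'tip',p[2]-ctrl.tips_ahead)
E
```

```text
time: 23.45
position: [0.4486, 0.1787, 0.1515]
tool_rot: [0.001, 0.78, 0.625, 0.002]
contact_force: [0.3, 0.4, 0.8]
finger_gap: 0.0005
grasp_force: 0.2
time: 23.85
position: [0.4482, 0.179, 0.1449]
tool_rot: [0.001, 0.78, 0.626, 0.001]
contact_force: [-4.4, -3.1, 16.7]
finger_gap: 0.0005
grasp_force: 8.5
t 23.85 p [0.4482 0.179  0.1449] yaw_y -12.51 zax [ 0.003  0.    -1.   ] gap 0.0005 F [-4.4 -3.1 16.7] g 8.5
v -0.027268798430076624 tip 0.12789600277717939
```

The tip is at 127.9 mm with 17 N, so the cover is at its seat. I'll retreat and verify.

```bash
python3 -m handwheel '[[[0,0,0,0,0,0.05,0],[0,0,0,0,0,0.15,0],[0,0,0,0,0,0.27,0],[0,0,0,-0.02,-0.1,0.39,0],[0,0,0,-0.04,-0.22,0.4,0],[0,0,0,-0.06,-0.34,0.4,0],[0,0,0,-0.08,-0.45,0.4,0],[0,0,0,-0.08,-0.45,0.4,0]]]'; python3 - <<'E'
from h import *
pose()
yaw=-12.5; ex=np.array([np.cos(np.radians(yaw)),np.sin(np.radians(yaw))]); ey=np.array([-ex[1],ex[0]])
for n in('top','scene'):
    f=grab(n); C=cloud(f); M=np.stack([C[...,:2]@ex-.398,C[...,:2]@ey-.299,C[...,2]],-1)
    m=(f['z_map']>0)&(abs(M[...,0])<.03)&(M[...,1]<.07)&(M[...,1]>-.068)&(M[...,2]>.08)&(M[...,2]<.2)
    P=M[m]; print(n,len(P),np.linalg.lstsq(np.c_[P[:,:2],np.ones(len(P))],P[:,2],rcond=None)[0])
    blocks(f); save(f,n+'9.png',k=1.5)
E
```

```text
time: 24.65
position: [0.4149, -0.0059, 0.3034]
tool_rot: [0.002, 0.782, 0.623, 0.0]
contact_force: [0.5, 0.9, 0.1]
finger_gap: 0.0004
grasp_force: 0.0
t 24.65 p [ 0.4149 -0.0059  0.3034] yaw_y -12.91 zax [ 0.002 -0.002 -1.   ] gap 0.0004 F [0.5 0.9 0.1] g 0.0
top 1740 [ 0.00413872 -0.00037141  0.12761859]
[98. 68.] [ 87  38  25  61 565] c [0.8317 0.3551] s [0.1516 0.0242] a 17.2 z 0.0255
[75. 75.] [ 63  45  25  61 564] c [0.8139 0.412 ] s [0.1511 0.024 ] a 17.5 z 0.0254
[50. 81.] [ 38  51  25  61 578] c [0.7967 0.4702] s [0.1524 0.0249] a 17.1 z 0.0253
[26. 88.] [ 14  58  25  61 602] c [0.7793 0.5267] s [0.152  0.0251] a 17.1 z 0.0251
[167. 148.] [143 135  49  28 964] c [0.6348 0.1816] s [0.0498 0.1104] a 11.3 z 0.0213
[381. 226.] [363 210  37  34 662] c [ 0.455  -0.3229] s [0.0721 0.0495] a 58.9 z 0.0214
[331. 271.] [ 312  245   42   52 1011] c [ 0.352  -0.2036] s [0.1105 0.0488] a 37.0 z 0.0217
scene 1323 [-0.24672128  0.00694558  0.12498854]
[187. 158.] [170 141  35  35 622] c [ 0.356  -0.2027] s [0.1144 0.0497] a 37.2 z 0.0218
[134. 184.] [118 172  33  26 469] c [ 0.4577 -0.3223] s [0.0761 0.0507] a 58.6 z 0.0217
[329. 262.] [304 251  51  25 978] c [0.6383 0.1822] s [0.0508 0.1111] a 11.4 z 0.0219
[ 71. 320.] [ 63 287  14  66 297] c [ 0.8253 -0.3725] s [0.1521 0.0259] a 12.9 z 0.0184
[  8. 321.] [  0 290  22  68 476] c [ 0.8478 -0.5031] s [0.1527 0.0384] a 13.1 z 0.0155
[493. 338.] [473 303  39  72 652] c [0.7827 0.5267] s [0.1504 0.0238] a 17.2 z 0.0252
[467. 345.] [447 307  43  74 718] c [0.8001 0.4693] s [0.1509 0.0248] a 17.3 z 0.0255
[439. 348.] [421 313  38  71 667] c [0.8161 0.4128] s [0.149 0.026] a 17.1 z 0.0257
[411. 352.] [394 318  36  66 600] c [0.8284 0.3538] s [0.1384 0.025 ] a 16.8 z 0.0259
```

View pics/scene9.png

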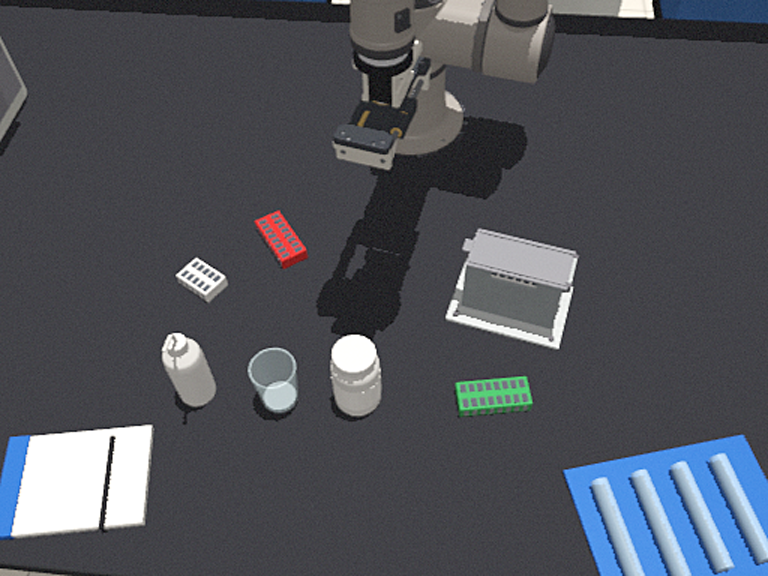

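The final scene shows the cover flat over the mouth at (522,258): 127.6 mm high, with a slope of 0.0004 rad in the top camera. The two blocks are inside, and the short block and the other bystanders have not moved. The robot is clear, so I'm handing in.

```bash
python3 -m handwheel '[[[0,0,0,0,0,0,0],[0,0,0,0,0,0,0]]]' >/dev/null; python3 -c "
from cell import ctrl
print(ctrl.finish_job())"
```

```text
the job is handed in; nothing more can be done
None
```

Both long cuvette blocks are stacked under the magazine's catches, wells up, and the dust cover is fully shut; the short block, jar, beaker and wash bottle were left where they stood, and the job was handed in at about 25 s of the 72 s allowed, with no verdict shown.

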